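# Date an egg sample carton and add it to the stack

## Task

Take the small closed carton out of its cradle and set it down in the nest of the coder. While it lies there, push the coder's spring plunger right down to its stop and hold it for a moment without forcing it, so that the carton is dated, then let it rise. Then stack the dated carton squarely on top of the two in the rack, setting it down rather than dropping it, and keep it upright all the way, leaving the things round about and the two stacked cartons where they are.

Things in the scene. Friction and masses are not known exactly. Their poses are not given: they have to be found in the camera images.
- carton: the carton to be dated, at the start in the cradle: closed brown cardboard one-egg carton, 66 (its x) x 50 (its y) x 46 high mm, 0.09 kg, white tape along the middle of the lid; origin at the centre of its underside, z up; the same turned half round
- stack_low: the lower carton in the rack, the same kind: closed brown cardboard one-egg carton, 66 (its x) x 50 (its y) x 46 high mm, 0.09 kg, white tape along the middle of the lid; origin at the centre of its underside, z up; the same turned half round
- stack_high: the carton on top of it, the same kind: closed brown cardboard one-egg carton, 66 (its x) x 50 (its y) x 46 high mm, 0.09 kg, white tape along the middle of the lid; origin at the centre of its underside, z up; the same turned half round
- cradle: fixed aluminium cradle, 84 x 72 mm, floor 5 mm thick, origin under its centre. Walls 54 mm high, 6 mm thick (along x, at y = +-31) stand 3 mm beside the carton's long sides: no finger fits there. Across its ends (x = +-38) are only lips 4 mm thick, 13 mm high above the table, that fingers pass over: lift the carton straight up by its short ends, 66 mm apart
- cradle_floor (a point): centre of the cradle's floor (5 mm above the table), axes as the cradle's
- rack: fixed aluminium rack, 96 x 64 mm, floor 6 mm thick, origin under its centre. End plates (x = +-39, 4 mm thick, 38 mm wide, tops 152 mm above the table) stand 4 mm beside the cartons' short ends: no finger fits there; the long sides (y) are open. Two cartons are stacked in it; a third fits on top, long way along x, its lid 8 mm below the plates' tops
- rack_floor (a point): centre of the rack's floor (6 mm above the table), axes as the rack's; the third carton's underside belongs 92 mm above it
- coder: fixed grey bench coder, base 100 (x) x 216 (y) x 14 mm; origin under its centre. Towards +y it has the nest, towards -y the plunger, 105 mm apart. Pushing the plunger prints on the underside of a carton in the nest. Fingers pushing on it with more than 60 N spoil it
- nest (a point): centre of the nest's floor, 14 mm above the table, 52 mm from the coder's centre along its +y; axes as the coder's. The nest is a rectangle 72 (x) x 56 (y) mm inside a lip 4 mm thick and 7 mm high; the carton lies flat in it with its long way along x, and can be gripped above the lip on all four sides
- plunger_top (a point): centre of the top of the plunger's round black head (36 mm across, flat top 28 mm across, 13 mm thick), 100 mm above the table when up; it moves straight down
- plunger (a joint): travel of the plunger: 0 up, 0.018 m at its stop; the spring needs about 4 N to start and 9 N at the stop and lifts it again
- tally: bystander: round grey tally counter, 45 mm across, 22 mm high, lying on the table; origin under its centre
- stamp: bystander: rubber date stamp with a turned wooden handle, 26 x 46 x 86 mm, standing; origin under its centre
- tin: bystander: flat round tin, 68 mm across, 30 mm high; origin under its centre

How it is judged:
On the way, in this order (a step that is already met when the one before it is completed fails the run):
1. the carton lies flat in the coder's nest, let go, the plunger still up (x of carton in the frame of nest between -0.006 and 0.006 m and y of carton in the frame of nest between -0.006 and 0.006 m and z of carton in the frame of nest between -0.003 and 0.003 m and angle between carton's own z axis and vertical below 0.06 rad and contact force between the fingers and carton below 0.1 N and value of joint plunger below 0.004 m), for 0.2 s.
2. the plunger is held down at its stop (within 1.5 mm) while the carton lies in the nest (x of carton in the frame of nest between -0.006 and 0.006 m and y of carton in the frame of nest between -0.006 and 0.006 m and z of carton in the frame of nest between -0.003 and 0.003 m and angle between carton's own z axis and vertical below 0.06 rad and value of joint plunger above 0.0165 m), for 0.2 s.
At the end, for the whole second after the job is handed in: The dated carton rests on the two cartons in the rack: each within 8 mm of the rack's centre both ways and 4 mm of its height, level, turned under 0.12 rad from the rack; the top one within 6 mm of the next sideways; the plunger is up (within 4 mm) (x of carton in the frame of rack_floor between -0.008 and 0.008 m and y of carton in the frame of rack_floor between -0.008 and 0.008 m and z of carton in the frame of rack_floor between 0.088 and 0.096 m and angle between each of carton, stack_high, stack_low's own z axis and vertical below 0.06 rad and angle between the x axis of each of carton, stack_high, stack_low and the x axis of rack, either way round below 0.12 rad and x of stack_high in the frame of rack_floor between -0.008 and 0.008 m and y of stack_high in the frame of rack_floor between -0.008 and 0.008 m and z of stack_high in the frame of rack_floor between 0.042 and 0.05 m and x of stack_low in the frame of rack_floor between -0.008 and 0.008 m and y of stack_low in the frame of rack_floor between -0.008 and 0.008 m and z of stack_low in the frame of rack_floor between -0.004 and 0.004 m and y of carton in the frame of stack_high between -0.006 and 0.006 m and linear speed of carton below 0.02 m/s and value of joint plunger below 0.004 m); the robot touches nothing.
It fails at once if the carton is tipped by more than 0.5 rad (angle between carton's own z axis and vertical above 0.5 rad).
It fails at once if the carton is dropped into the rack (faster than 0.4 m/s there) (horizontal distance between carton and rack_floor below 0.03 m and z of carton in the frame of rack_floor below 0.14 m and linear speed of carton above 0.4 m/s).
It fails at once if the fingers force the coder with more than 60 N (contact force between the fingers and coder above 60 N).
It fails at once if a bystander (counter, stamp, tin) is moved by more than 30 mm (distance of any of tally, stamp, tin from where it was at the start of the episode above 0.03 m).
It also fails if it takes over 61 s, if anything falls off the work surface, if the arm or the gripper's body presses on something with over 40 N, if the wrist force passes 120 N, or if a joint passes its speed limit or range.

## Robot

A 7-joint arm with a two-finger parallel gripper is mounted at the origin on a cart in front of the work surface, level with it; the furniture and walls round the work are solid. World frame = base frame: x ahead of the robot, y to its left, z up, the work surface at z = 0. Lengths are in m, angles in rad, forces in N, time in s.
With the tool pointing down it reaches from about 0.425 to 1.025 m from the base axis. Payload 9.4 kg.
Tool frame: the origin (TCP) lies on the centre line of the jaws, within the pads' length; the fingertips stand 22 mm ahead of it and the grasp point (between the pads) lies 3 mm ahead of it; x points along the fingers, z is the direction in which the jaws open and shut, and the axes are right-handed (so a half turn about x gives the same grasp; the last joint's range is limited). The gripper opens to 85 mm and grips with 20 to 120 N. Pads are 22 mm wide; open, the fingers measure 114 mm over their backs; the gripper's body (76 mm by 85 mm) begins 54 mm behind the grasp point. The pads swing forward as they close: fully open they stand 13 mm farther back than shut.
Start: joints at [-1.335, 0.599, -0.003, 1.599, 0.002, 0.943, -0.08], TCP at [0.223, 0.69, 0.253] pointing down, gripper open.
Joint ranges: [-2.57, 2.57], [-0.35, 1.97], [-1.29, 1.29], [0.11, 2.56], [-1.05, 4.19], [0.11, 1.86], [-2.63, 2.63]. Speed limits (rad/s): [2.22, 2.22, 3.01, 3.01, 3.14, 3.14, 3.14].

## Interface

Orientations are given as a rotation vector (axis times angle).
In Python, from station import get_state, get_image, job_done, spot_in gives the robot as it stands.
- The arm moves only by the tool arm_command, never from a script. Its argument "motion" is a list of rows, each a list of 4 numbers: the shift along the tool's x, y, z in m, then the turn about the tool's x in degrees. In form: [[dx, dy, dz, spin], ...]. A call has exactly 5 rows; each row is the pose to reach, as a shift and turn from the pose measured when the call began, along the tool's axes at that moment; what a row does not reach only later rows make up. A row lasts 1/8 s, in which the tool goes at most 62.5 mm and 10.7 degrees, less where a joint would pass 70% of its speed; a pose out of reach is approached as far as the arm can. A call with a gripper value outside its range is refused whole. "hand" is the opening, from -1 (shut) to 1 (fully open), set as the call begins (left out, the last holds). The fingers move at their own pace and stop on an object; the grip force is fixed at half the most. Time passes only in rows, so rows that repeat a pose let the fingers close, or fill a call up. It gives the time, the measured TCP pose, the force and the opening at its end, in the units of the state.
- get_state(): the state, without advancing time (a new reading comes with each control period).
- get_image(name): name is "scene" or "top" or "wrist"; returns a dict with "color" (400x640x3 uint8, blue, green, red), "fx", "fy", "cx", "cy" (pixels), "camera_from_world" (4x4, takes a point from world to camera coordinates). Camera axes: x right, y up, looking along -z (the intrinsics and any distortion apply to the point x, -y, -z); pixel columns grow to the right and rows downward; lengths in m; the calibration is good to about 2 mm. A picture is of the moment at which its call begins. There is no depth.
- job_done(): hands the job in, once; it reports no verdict.
Trained networks look in the newest picture that a camera, given by its name, has taken for a name from the list of things; names that differ only in an ending like _2 or _b are one class to them, and where a whole thing is asked for, a point or a joint stands for the part that bears it (a point fixed in the world has none). Each returns a list of dicts, best first, with "confidence" (0 to 1); they miss things now and then, are a little off and sometimes report something else, mostly with a low value. They report only what shows in the picture. A call takes as long as a camera call.
- spot_in(camera, label): "point" ([x, y, z] in m, in world coordinates, good to about 4 mm: the middle of the surface that is visible of it).
The state is a dict: "t": time; "joint_pos": joint angles; "joint_vel": joint speeds; "joint_torque": joint torques, N m; "position": TCP position; "tool_rot": TCP orientation; "force": force on the tool from outside, world axes, zero at the start; "moment": the same for the moment, N m; "grip_width": finger opening in m.
Only numpy, scipy, OpenCV 4.12 (cv2) and the standard library are available. Lean on these libraries where they do the work, as an engineer would, in place of code of your own. Each camera call takes 0.05 s, during which the arm holds its last target. There are 200 camera calls.

## Working session

There is one attempt and no reset: what is moved stays moved. The work goes in short steps, Python scripts to look and compute and a tool call to move; the robot and the scene stay as the last step left them, time stands still between calls to the robot, and variables do not carry over. Pictures are saved under pics/ and viewed, about 8 in all and at most 12, crops included, and the job is handed in when it is done.

Besides the shell and the picture viewer there is one more tool, called after "Call:" by a JSON object that holds its "op" and its "data", one argument or row to a line. arm_command: Moves the arm, as the interface text tells. Its arguments: {"type":"object","properties":{"motion":{"type":"array","items":{"type":"array","items":{"type":"number"}}},"hand":{"type":"number"}},"required":["motion"]}

```bash
mkdir -p pics; ls
python3 - <<'E'
from station import *
import cv2,numpy as np
s=get_state();print({k:np.round(v,3).tolist() for k,v in s.items()})
a=[]
for n in("scene","top"):
    im=get_image(n);cv2.imwrite(f"pics/{n}0.png",im["color"]);print(n,im["fx"],im["fy"],im["cx"],im["cy"],np.round(im["camera_from_world"],3).tolist(), [k for k in im])
    for l in("carton","cradle","rack","stack_high","coder","nest","plunger_top","tally","stamp","tin"):
        print(l,[(np.round(d["point"],3).tolist(),round(d["confidence"],2)) for d in spot_in(n,l)][:4])
E
```

```text
pics
{'t': 0.0, 'joint_pos': [-1.335, 0.6, -0.003, 1.6, 0.002, 0.943, -0.08], 'joint_vel': [0.001, -0.0, 0.0, 0.001, -0.002, -0.002, 0.002], 'joint_torque': [-0.001, -77.644, 1.564, -25.802, 0.012, 0.009, -0.0], 'position': [0.223, 0.689, 0.252], 'tool_rot': [-0.977, 1.342, 0.975], 'force': [0.052, 0.436, -0.212], 'moment': [0.026, 0.015, 0.021], 'grip_width': 0.086}
scene 464.33897060378024 464.33897060378024 324.9647684968741 201.55517023519832 [[-0.934, 0.357, -0.02, 0.485], [-0.255, -0.629, 0.735, 0.198], [0.25, 0.691, 0.678, -1.431], [0.0, 0.0, 0.0, 1.0]] ['color', 'fx', 'fy', 'cx', 'cy', 'camera_from_world']
carton [([0.468, 0.356, 0.05], 0.86), ([0.471, 0.045, 0.04], 0.21)]
cradle [([0.479, 0.382, 0.035], 0.69)]
rack [([0.475, 0.041, 0.041], 0.79)]
stack_high [([0.472, 0.046, 0.093], 0.82), ([0.66, 0.162, 0.013], 0.59), ([0.65, 0.104, 0.101], 0.5)]
coder [([0.657, 0.167, 0.018], 0.8)]
nest [([0.66, 0.163, 0.012], 0.66)]
plunger_top [([0.654, 0.106, 0.1], 0.43)]
tally [([0.378, 0.169, 0.023], 0.79)]
stamp [([0.658, 0.353, 0.034], 0.75), ([0.473, 0.047, 0.039], 0.36)]
tin [([0.795, 0.101, 0.03], 0.71)]
top 510.78824318829106 510.78824318829106 328.11157573798846 200.8382271157937 [[0.02, -1.0, 0.007, 0.153], [0.98, 0.02, 0.196, -0.613], [-0.196, 0.003, 0.981, -1.128], [0.0, 0.0, 0.0, 1.0]] ['color', 'fx', 'fy', 'cx', 'cy', 'camera_from_world']
carton [([0.464, 0.355, 0.05], 0.86)]
cradle [([0.459, 0.351, 0.036], 0.82), ([0.366, 0.159, 0.024], 0.49)]
rack [([0.444, 0.04, 0.026], 0.94)]
stack_high [([0.464, 0.032, 0.098], 0.81)]
coder [([0.654, 0.154, 0.013], 0.94), ([0.646, 0.341, 0.036], 0.71)]
nest [([0.647, 0.153, 0.011], 0.73), ([0.447, 0.041, 0.03], 0.72)]
plunger_top [([0.642, 0.099, 0.102], 0.74)]
tally [([0.363, 0.159, 0.022], 0.6)]
stamp [([0.646, 0.34, 0.036], 0.53)]
tin [([0.791, 0.094, 0.027], 0.6)]
```

View pics/top0.png

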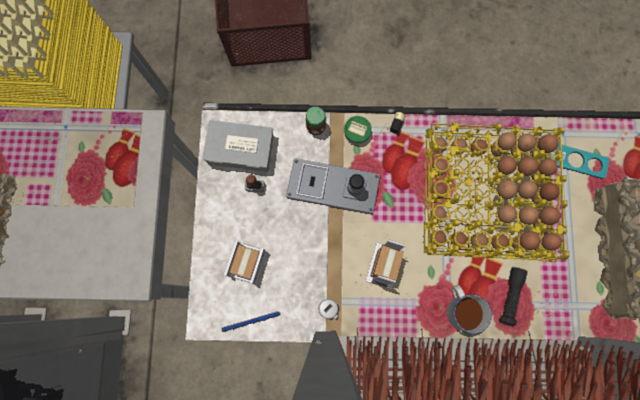

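View pics/scene0.png

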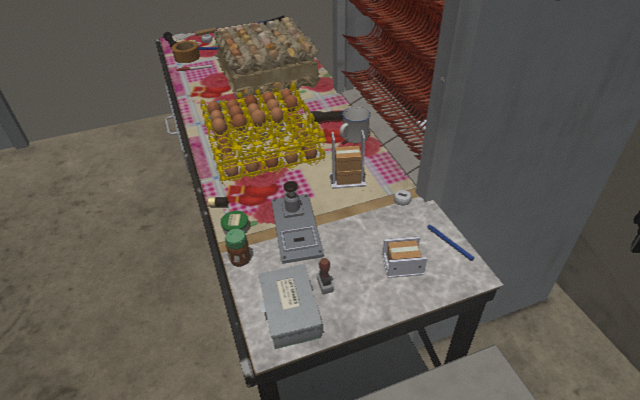

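The top view shows the cradle and carton at about (243,262), the coder with its nest at (313,182) and plunger head at (357,183), and the rack with its stack at (386,264). The counter is at (328,309), the stamp at (253,183) and the tin at (357,130). I'll enlarge the three fixtures to measure corners.

Run:
```python
import cv2,numpy as np
im=cv2.imread("pics/top0.png")
def c(x,y,w,h,s):
    o=cv2.resize(im[y:y+h,x:x+w],None,fx=s,fy=s,interpolation=cv2.INTER_CUBIC)
    for i in range(0,w,10):cv2.putText(o,str(x+i),(i*s,8),0,.3,(0,0,255));cv2.line(o,(i*s,10),(i*s,14),(0,0,255))
    for i in range(0,h,10):cv2.putText(o,str(y+i),(0,i*s+3),0,.3,(0,0,255))
    return o
a=c(215,230,66,60,6);b=c(355,230,66,60,6)
d=c(280,150,110,68,7)[:,:770]
cv2.imwrite("pics/c1.png",np.hstack([a,b]));cv2.imwrite("pics/c2.png",d)
```

```text
(no output)
```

View pics/c1.png

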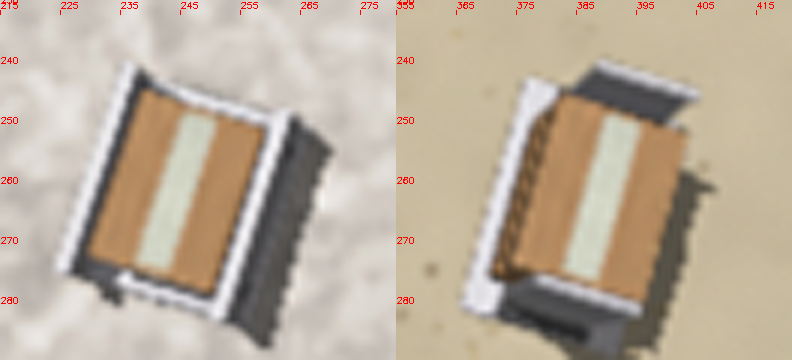

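View pics/c2.png

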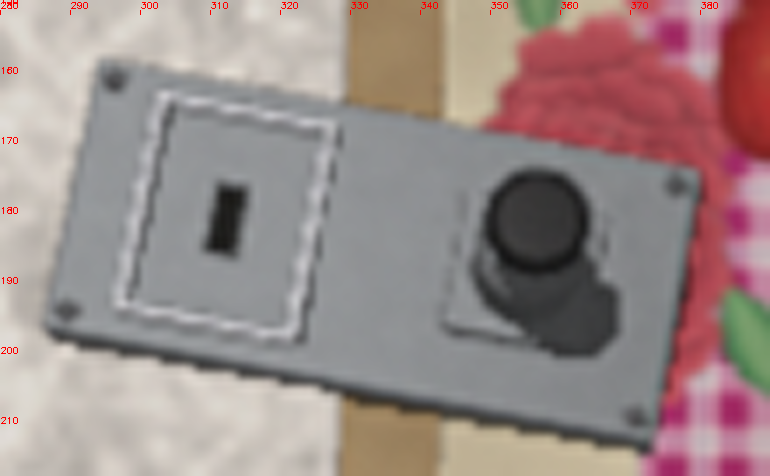

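Both lids, the coder and the nest lip are clear. The carton lid's corners in the crop are about (143,90), (268,127), (213,294) and (88,258). I'll back-project the corners onto their known heights.

```bash
cat > h.py <<'E'
import numpy as np,cv2
from station import *
def back(im,px,z):
    T=np.array(im["camera_from_world"]);R,t=T[:3,:3],T[:3,3];o=-R.T@t
    px=np.atleast_2d(px).astype(float)
    d=np.c_[(px[:,0]-im["cx"])/im["fx"],-(px[:,1]-im["cy"])/im["fy"],-np.ones(len(px))]@R
    return (o+d*((z-o[2])/d[:,2])[:,None])
def proj(im,P):
    T=np.array(im["camera_from_world"]);c=np.atleast_2d(P)@T[:3,:3].T+T[:3,3]
    return np.c_[im["cx"]+im["fx"]*c[:,0]/-c[:,2],im["cy"]-im["fy"]*c[:,1]/-c[:,2]]
def rect(im,px,z):
    P=back(im,px,z)[:,:2];e=np.roll(P,-1,0)-P
    a=e[0]-e[2];b=e[1]-e[3]
    return P.mean(0).round(4),"len",np.linalg.norm(e,axis=1).round(3),"ang01",np.degrees(np.arctan2(a[1],a[0])).round(1),"ang12",np.degrees(np.arctan2(b[1],b[0])).round(1)
E
python3 - <<'E'
from h import *
im=get_image("top")
f=lambda q,s,o:(np.array(q)+.5)/s-.5+o
print("carton",rect(im,f([(143,90),(268,127),(213,294),(88,258)],6,(215,230)),.051))
print("stack",rect(im,f([(169,95),(292,130),(244,300),(116,265)],6,(355,230)),.098))
print("coder",rect(im,f([(103,62),(700,172),(652,445),(47,330)],7,(280,150)),.014))
print("nest",rect(im,f([(160,92),(340,125),(297,342),(115,305)],7,(280,150)),.021))
print("plung",back(im,f([(537,218)],7,(280,150)),.1))
print("cradle walls outer",rect(im,f([(132,65),(293,113),(225,320),(60,270)],6,(215,230)),.054))
w=get_image("wrist");print(w["fx"],w["fy"],w["cx"],w["cy"]);
s=get_state();from scipy.spatial.transform import Rotation as R
Rt=R.from_rotvec(s["tool_rot"]).as_matrix();print(Rt.round(3))
T=np.array(w["camera_from_world"]);c=-T[:3,:3].T@T[:3,3];print("cam in tool",Rt.T@(c-s["position"]),"axes",(T[:3,:3]@Rt).round(2))
E
```

```text
carton (array([0.4655, 0.3546]), 'len', array([0.05 , 0.066, 0.05 , 0.067]), 'ang01', np.float64(-104.9), 'ang12', np.float64(164.6))
stack (array([0.4664, 0.0296]), 'len', array([0.047, 0.065, 0.048, 0.066]), 'ang01', np.float64(-104.5), 'ang12', np.float64(163.3))
coder (array([0.6569, 0.1541]), 'len', array([0.213, 0.099, 0.212, 0.098]), 'ang01', np.float64(-99.7), 'ang12', np.float64(170.4))
nest (array([0.6669, 0.2052]), 'len', array([0.064, 0.079, 0.064, 0.077]), 'ang01', np.float64(-100.0), 'ang12', np.float64(170.2))
plung [[0.6491028 0.1028536 0.1      ]]
cradle walls outer (array([0.4655, 0.3543]), 'len', array([0.065, 0.082, 0.066, 0.082]), 'ang01', np.float64(-105.4), 'ang12', np.float64(164.0))
359.87442110083214 359.87442110083214 322.2896432251034 199.19383668849161
[[ 0.    -0.951  0.308]
 [ 0.     0.308  0.951]
 [-1.    -0.     0.   ]]
cam in tool [-0.12175682  0.07310444 -0.00117892] axes [[-0.   -0.    1.  ]
 [ 0.28  0.96  0.  ]
 [-0.96  0.28 -0.  ]]
```

```bash
cat >> h.py <<'E'
from scipy.spatial.transform import Rotation as R
def plan(x,y,z,yaw,q=True):
    s=get_state();Rt=R.from_rotvec(s["tool_rot"]).as_matrix()
    y0=np.degrees(np.arctan2(Rt[1,2],Rt[0,2]))
    print("shift",(Rt.T@(np.array([x,y,z])-s["position"])).round(4),"spin",round((y0-yaw+180)%360-180,1),"| pos",np.round(s["position"],4),"yaw",round(y0,1),"tilt",round(np.degrees(np.arccos(-Rt[2,0])),2),"F",np.round(s["force"],1),"w",round(s["grip_width"],4),"t",round(s["t"],2))
E
python3 -c "
from h import *
plan(.4655,.3546,.16,-15.3)"
```

```text
shift [ 0.0933 -0.3338 -0.2444] spin 87.4 | pos [0.2231 0.6898 0.2533] yaw 72.1 tilt 0.0 F [-0.7  0.4  0.5] w 0.0853 t 1.2
```

Call:
{"op": "arm_command", "data": {
  "motion": [
    [0.01,-0.04,-0.03,8],
    [0.02,-0.085,-0.062,18],
    [0.03,-0.13,-0.095,28],
    [0.04,-0.175,-0.128,38],
    [0.05,-0.21,-0.154,48]
  ],
  "hand": 1
}}

```text
t: 1.82
position: [0.3771, 0.4766, 0.2034]
tool_rot: [-0.324, 1.546, 0.324]
force: [0.1, -0.3, -0.5]
grip_width: 0.0851
```

```bash
python3 -c "
from h import *
plan(.4655,.3546,.16,-15.3)"
```

```text
shift [ 0.0434 -0.1472  0.032 ] spin 39.0 | pos [0.3771 0.4766 0.2034] yaw 23.7 tilt 0.04 F [ 0.1 -0.3 -0.5] w 0.0851 t 1.82
```

Call:
{"op": "arm_command", "data": {
  "motion": [
    [0.01,-0.04,0.01,10],
    [0.02,-0.08,0.018,20],
    [0.03,-0.12,0.026,30],
    [0.043,-0.147,0.032,39],
    [0.043,-0.147,0.032,39]
  ]
}}

```text
t: 2.45
position: [0.4665, 0.3525, 0.1599]
tool_rot: [0.212, 1.559, -0.215]
force: [-0.4, 0.2, -0.4]
grip_width: 0.0853
```

```bash
python3 -c "
from h import *
plan(.4655,.3546,.045,-15.3)
w=get_image('wrist');
def box(c,yaw,lx,ly,z):
    a=np.radians(yaw);r=np.array([[np.cos(a),-np.sin(a)],[np.sin(a),np.cos(a)]])
    p=np.array([[1,1],[1,-1],[-1,-1],[-1,1]])*[lx/2,ly/2]@r.T+c
    return np.c_[p,[z]*4]
o=w['color'].copy()
for b in(box((.4655,.3546),-15.3,.066,.05,.051),box((.4655,.3546),-15.3,.084,.068,.054),):
    cv2.polylines(o,[proj(w,b).round().astype(int)],True,(0,0,255),1)
cv2.imwrite('pics/w1.png',o)
print([(d['point'],d['confidence']) for d in spot_in('wrist','carton')])
"
```

```text
shift [ 0.1149  0.0019 -0.0017] spin -0.3 | pos [0.4665 0.3525 0.1599] yaw -15.6 tilt 0.1 F [-0.4  0.2 -0.4] w 0.0853 t 2.45
[([0.4657, 0.3555, 0.052], 0.85), ([0.6552, 0.2216, 0.0168], 0.68)]
```

View pics/w1.png

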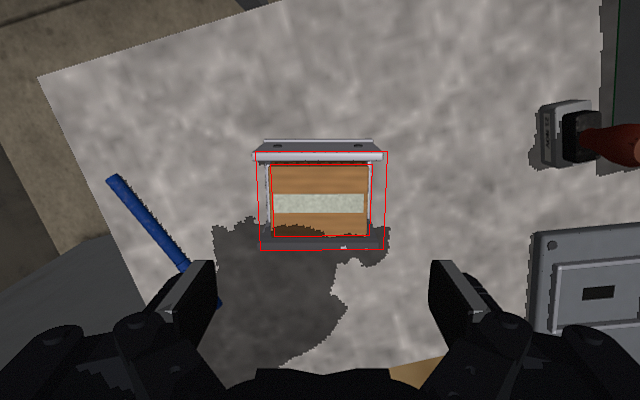

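The wrist view, with the predicted outline drawn on, shows the carton lid at about (320,200), matching within 1–2 px. I'll descend and grip the short ends.

Call:
{"op": "arm_command", "data": {
  "motion": [
    [0.03,0.002,-0.001,0],
    [0.06,0.002,-0.0015,0],
    [0.09,0.002,-0.0015,0],
    [0.114,0.002,-0.0015,0],
    [0.114,0.002,-0.0015,0]
  ]
}}

```text
t: 3.18
position: [0.4631, 0.3585, 0.0454]
tool_rot: [0.206, 1.563, -0.207]
force: [-0.3, -1.1, 0.1]
grip_width: 0.0854
```

Call:
{"op": "arm_command", "data": {
  "motion": [
    [0,0,0,0],
    [0,0,0,0],
    [0,0,0,0],
    [0,0,0,0],
    [0,0,0,0]
  ],
  "hand": -1
}}

```text
t: 3.8
position: [0.4634, 0.3594, 0.0467]
tool_rot: [0.207, 1.562, -0.205]
force: [-1.5, 0.7, 6.9]
grip_width: 0.0647
```

```bash
python3 -c "
from h import *
plan(.4655,.3546,.2,-15.3)"
```

```text
shift [-0.1533 -0.0039  0.0031] spin 0.3 | pos [0.4634 0.3594 0.0467] yaw -15.0 tilt 0.1 F [-1.5  0.7  6.9] w 0.0647 t 3.8
```

Call:
{"op": "arm_command", "data": {
  "motion": [
    [-0.015,0,0,0],
    [-0.045,0,0,0],
    [-0.085,0,0,0],
    [-0.125,0,0,0],
    [-0.15,0,0,0]
  ]
}}

```text
t: 4.42
position: [0.4638, 0.3592, 0.1998]
tool_rot: [0.209, 1.56, -0.203]
force: [1.2, 0.0, -2.2]
grip_width: 0.0646
```

```bash
python3 -c "
from h import *
w=get_image('wrist');cv2.imwrite('pics/w2.png',w['color'][150:400,180:480])
plan(.666,.2054,.2,-9.7)
print(spot_in('wrist','carton'))"
```

```text
shift [ 0.002  -0.0968  0.2344] spin -5.3 | pos [0.4647 0.3597 0.2022] yaw -15.0 tilt 0.37 F [0.5 0.3 0.7] w 0.065 t 4.47
[{'point': [0.4637, 0.3604, 0.2036], 'confidence': 0.67}]
```

View pics/w2.png

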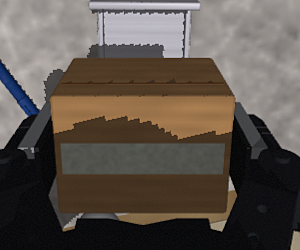

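The carton hangs level between the pads; its lid spans rows about 96–213 and columns 52–235 of the crop. I'll find where it sits relative to the TCP.

```bash
python3 -c "
from h import *
w=get_image('wrist');s=get_state();Rt=R.from_rotvec(s['tool_rot']).as_matrix()
px=np.array([(52,96),(235,96),(228,213),(58,213)])+[180,150]
P=back(w,px,s['position'][2]+.0043);print(rect(w,px,s['position'][2]+.0043));print(((P-s['position'])@Rt).round(4))
plan(.666,.2054,.2,-9.7)
"
```

```text
(array([0.4621, 0.3533]), 'len', array([0.066, 0.05 , 0.068, 0.05 ]), 'ang01', np.float64(-15.2), 'ang12', np.float64(-105.2))
[[-0.0042  0.0188 -0.0328]
 [-0.0042  0.0186  0.0329]
 [-0.0044 -0.0318  0.0337]
 [-0.0045 -0.0315 -0.034 ]]
shift [-0.0015 -0.0966  0.2352] spin -5.3 | pos [0.4639 0.3596 0.1988] yaw -15.0 tilt 0.25 F [-0.5  0.2 -1.8] w 0.0649 t 4.58
```

```bash
python3 -c "
from h import *
plan(.6673,.2113,.19,-9.7)
"
```

```text
shift [ 0.0085 -0.0906  0.2349] spin -5.3 | pos [0.4639 0.3596 0.1988] yaw -15.0 tilt 0.25 F [-0.5  0.2 -1.8] w 0.0649 t 4.58
```

Call:
{"op": "arm_command", "data": {
  "motion": [
    [0,-0.006,0.016,0],
    [0.001,-0.017,0.044,-1],
    [0.002,-0.03,0.08,-2],
    [0.004,-0.044,0.115,-3],
    [0.005,-0.054,0.14,-4]
  ]
}}

```text
t: 5.2
position: [0.5869, 0.2681, 0.1924]
tool_rot: [0.154, 1.565, -0.15]
force: [-0.3, 0.1, -0.6]
grip_width: 0.0647
```

```bash
python3 -c "
from h import *
plan(.6673,.2113,.19,-9.7)
"
```

```text
shift [ 0.0024 -0.0403  0.0898] spin -1.4 | pos [0.5869 0.2681 0.1924] yaw -11.1 tilt 0.14 F [-0.3  0.1 -0.6] w 0.0647 t 5.2
```

Call:
{"op": "arm_command", "data": {
  "motion": [
    [0.001,-0.016,0.036,-0.7],
    [0.002,-0.03,0.066,-1.4],
    [0.003,-0.038,0.085,-1.4],
    [0.003,-0.04,0.09,-1.4],
    [0.003,-0.04,0.09,-1.4]
  ]
}}

```text
t: 5.82
position: [0.667, 0.2119, 0.1889]
tool_rot: [0.135, 1.567, -0.131]
force: [-0.3, 0.1, -0.9]
grip_width: 0.0648
```

```bash
python3 -c "
from h import *
w=get_image('wrist')
plan(.6673,.2113,.066,-9.7)
def box(c,yaw,lx,ly,z):
    a=np.radians(yaw);r=np.array([[np.cos(a),-np.sin(a)],[np.sin(a),np.cos(a)]])
    p=np.array([[1,1],[1,-1],[-1,-1],[-1,1]])*[lx/2,ly/2]@r.T+c
    return np.c_[p,[z]*4]
o=w['color'].copy()
cv2.polylines(o,[proj(w,box((.6663,.2053),-9.7,.08,.064,.021)).round().astype(int)],True,(0,0,255),1)
cv2.polylines(o,[proj(w,box((.657,.1541),-9.7,.1,.216,.014)).round().astype(int)],True,(0,255,255),1)
cv2.imwrite('pics/w3.png',o)
"
```

```text
shift [ 0.123  -0.0014  0.001 ] spin 0.0 | pos [0.6666 0.2125 0.189 ] yaw -9.7 tilt 0.15 F [-0.   0.1 -1.1] w 0.0646 t 5.88
```

View pics/w3.png

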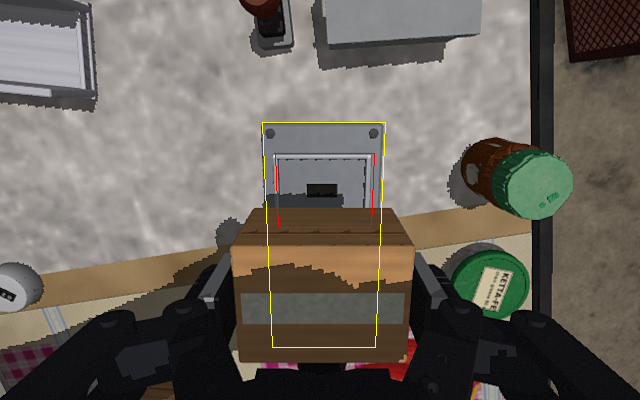

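The overlay fits the nest lip (rows 153–227, columns 274–376) and the coder's outline. I'll descend in two stages.

Call:
{"op": "arm_command", "data": {
  "motion": [
    [0.025,-0.001,0.0005,0],
    [0.06,-0.001,0.001,0],
    [0.09,-0.001,0.001,0],
    [0.113,-0.001,0.001,0],
    [0.122,-0.001,0.001,0]
  ]
}}

```text
t: 6.5
position: [0.6659, 0.2129, 0.0658]
tool_rot: [0.133, 1.57, -0.129]
force: [-0.6, 0.4, -1.3]
grip_width: 0.0651
```

```bash
python3 -c "
from h import *
w=get_image('wrist')
plan(.6673,.2113,.0557,-9.7)
print(spot_in('wrist','nest'),spot_in('wrist','carton'))
"
```

```text
shift [ 0.0098 -0.0011  0.0015] spin 0.1 | pos [0.666  0.2127 0.0655] yaw -9.6 tilt 0.2 F [-0.2  0.2 -0.3] w 0.065 t 6.55
[{'point': [0.6691, 0.2418, 0.0156], 'confidence': 0.67}, {'point': [0.6514, 0.3209, 0.0207], 'confidence': 0.64}] [{'point': [0.6669, 0.2177, 0.0724], 'confidence': 0.55}]
```

Call:
{"op": "arm_command", "data": {
  "motion": [
    [0.001,-0.001,0.001,0],
    [0.004,-0.001,0.0015,0],
    [0.007,-0.001,0.0015,0],
    [0.01,-0.001,0.0015,0],
    [0.0105,-0.001,0.0015,0]
  ]
}}

```text
t: 7.28
position: [0.6683, 0.2111, 0.0565]
tool_rot: [0.134, 1.568, -0.13]
force: [-0.8, -0.4, -0.2]
grip_width: 0.0649
```

```bash
python3 -c "
from h import *
w=get_image('wrist');cv2.imwrite('pics/w4.png',w['color'][100:400,130:530])
plan(.6673,.2113,.0557,-9.7)
"
```

```text
shift [ 0.0009  0.     -0.0011] spin 0.1 | pos [0.6683 0.2111 0.0566] yaw -9.6 tilt 0.16 F [-0.  -0.5 -1. ] w 0.0648 t 7.33
```

View pics/w4.png

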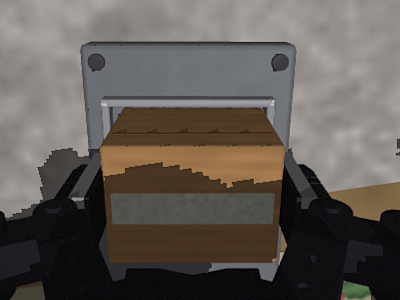

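The carton's front face is inside the lip, 2–3 mm towards the right (tool +z). I'll nudge it back and lower it to contact.

Call:
{"op": "arm_command", "data": {
  "motion": [
    [0,0,-0.001,0],
    [0,0,-0.002,0],
    [0.001,0,-0.002,0],
    [0.002,0,-0.002,0],
    [0.003,0,-0.002,0]
  ]
}}

```text
t: 7.95
position: [0.6664, 0.2116, 0.0557]
tool_rot: [0.135, 1.568, -0.129]
force: [-7.9, -0.7, 26.5]
grip_width: 0.0648
```

```bash
python3 -c "
from h import *
plan(.6673,.2113,.0557,-9.7)
"
```

```text
shift [-0.     -0.0001  0.001 ] spin 0.1 | pos [0.6664 0.2116 0.0557] yaw -9.6 tilt 0.22 F [-7.9 -0.7 26.5] w 0.0648 t 7.95
```

Contact came at exactly the predicted height. Releasing.

Call:
{"op": "arm_command", "data": {
  "motion": [
    [-0.001,0,0,0],
    [-0.001,0,0,0],
    [-0.001,0,0,0],
    [-0.001,0,0,0],
    [-0.001,0,0,0]
  ],
  "hand": 1
}}

```text
t: 8.57
position: [0.6663, 0.2115, 0.0564]
tool_rot: [0.134, 1.568, -0.129]
force: [0.3, 0.4, -0.3]
grip_width: 0.0855
```

Call:
{"op": "arm_command", "data": {
  "motion": [
    [-0.01,0,0,0],
    [-0.04,0,0,0],
    [-0.08,0,0,0],
    [-0.11,0,0,0],
    [-0.13,0,0,0]
  ]
}}

```text
t: 9.2
position: [0.6668, 0.2111, 0.1887]
tool_rot: [0.135, 1.566, -0.128]
force: [-0.0, 0.2, 0.2]
grip_width: 0.0851
```

```bash
python3 -c "
from h import *
w=get_image('wrist');cv2.imwrite('pics/w5.png',w['color'][50:400,130:530])
t=get_image('top')
plan(.6488,.1025,.17,80.3)
print(spot_in('wrist','carton'),spot_in('top','plunger_top'))
"
```

```text
shift [ 0.0185 -0.1105 -0.0003] spin -89.9 | pos [0.6674 0.2113 0.189 ] yaw -9.6 tilt 0.32 F [ 0.7 -0.5 -0.2] w 0.0856 t 9.3
[{'point': [0.6657, 0.2109, 0.0604], 'confidence': 0.93}] [{'point': [0.4702, 0.3705, 0.0045], 'confidence': 0.7}, {'point': [0.643, 0.0984, 0.1009], 'confidence': 0.69}]
```

View pics/w5.png

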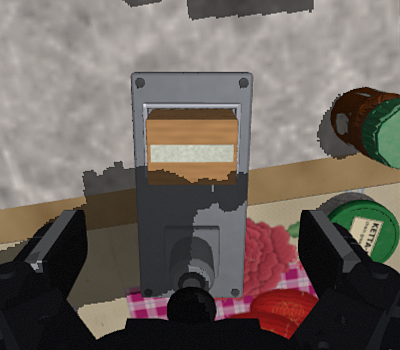

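The carton lies in the nest with its lid at crop rows 120–185, columns 147–239. The plunger head is at about (192,306). I'll compute both.

```bash
python3 -c "
from h import *
w=get_image('wrist')
print('lid',rect(w,np.array([(147,120),(237,120),(236,185),(148,185)])+[130,50],.06))
print('plung',back(w,np.array([(192,306)])+[130,50],.1))
plan(.6488,.1025,.17,80.3)
"
```

```text
lid (array([0.6639, 0.2068]), 'len', array([0.063, 0.049, 0.065, 0.049]), 'ang01', np.float64(-9.6), 'ang12', np.float64(-99.7))
plung [[0.6475611  0.11028002 0.1       ]]
shift [ 0.0152 -0.1099  0.0014] spin -89.9 | pos [0.6658 0.2111 0.1855] yaw -9.6 tilt 0.23 F [-0.5 -0.9  0.4] w 0.0851 t 9.45
```

Call:
{"op": "arm_command", "data": {
  "motion": [
    [0.002,-0.02,0,-10],
    [0.005,-0.04,0,-20],
    [0.008,-0.065,0.001,-30],
    [0.01,-0.09,0.001,-40],
    [0.012,-0.109,0.001,-50]
  ],
  "hand": -1
}}

```text
t: 10.07
position: [0.6477, 0.1021, 0.1715]
tool_rot: [-0.553, 1.502, 0.559]
force: [0.8, -0.5, 0.4]
grip_width: 0.0
```

```bash
python3 -c "
from h import *
plan(.6485,.1025,.16,80.3)
"
```

```text
shift [ 0.0115 -0.0003  0.0009] spin -39.6 | pos [0.6477 0.1021 0.1715] yaw 40.7 tilt 0.32 F [ 0.8 -0.5  0.4] w 0.0 t 10.07
```

Call:
{"op": "arm_command", "data": {
  "motion": [
    [0.003,0,0.001,-10],
    [0.006,0,0.001,-20],
    [0.01,0,0.001,-30],
    [0.012,0,0.001,-39.6],
    [0.012,0,0.001,-39.6]
  ]
}}

```text
t: 10.7
position: [0.6477, 0.1024, 0.158]
tool_rot: [-1.077, 1.289, 1.089]
force: [-0.4, 0.3, -0.4]
grip_width: 0.0001
```

```bash
python3 -c "
from h import *
w=get_image('wrist');cv2.imwrite('pics/w6.png',w['color'][150:400,180:480])
plan(.6485,.1025,.13,80.3)
"
```

```text
shift [ 0.0283 -0.0008  0.    ] spin -0.2 | pos [0.6479 0.1025 0.1583] yaw 80.1 tilt 0.43 F [-0.8  0.8 -0.1] w 0.0001 t 10.75
```

View pics/w6.png

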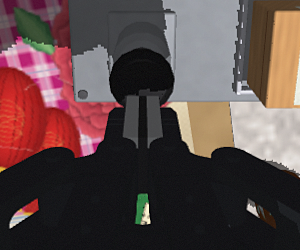

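The shut fingertips at (145,95) stand over the black head at about (143,75), centred sideways. I'll press in steps and watch the force.

Call:
{"op": "arm_command", "data": {
  "motion": [
    [0.012,-0.001,0,0],
    [0.024,-0.001,0,0],
    [0.034,-0.001,0,0],
    [0.042,-0.001,0,0],
    [0.048,-0.001,0,0]
  ]
}}

```text
t: 11.38
position: [0.6482, 0.1026, 0.1101]
tool_rot: [-1.075, 1.291, 1.087]
force: [-4.1, -0.8, 6.8]
grip_width: 0.0001
```

```bash
python3 -c "
from h import *
plan(.6485,.1025,.104,80.3)
"
```

```text
shift [ 0.0061 -0.0004 -0.    ] spin -0.2 | pos [0.6482 0.1026 0.1101] yaw 80.1 tilt 0.46 F [-4.1 -0.8  6.8] w 0.0001 t 11.38
```

Call:
{"op": "arm_command", "data": {
  "motion": [
    [0.002,0,0,0],
    [0.004,0,0,0],
    [0.006,0,0,0],
    [0.0075,0,0,0],
    [0.0075,0,0,0]
  ]
}}

```text
t: 12.0
position: [0.6483, 0.1025, 0.1041]
tool_rot: [-1.076, 1.29, 1.086]
force: [-5.2, -0.3, 17.0]
grip_width: -0.0001
```

```bash
python3 -c "
from h import *
plan(.6485,.1025,.104,80.3)
"
```

```text
shift [ 0.0001 -0.0002  0.    ] spin -0.3 | pos [0.6483 0.1025 0.1041] yaw 80.0 tilt 0.41 F [-5.2 -0.3 17. ] w -0.0001 t 12.0
```

17 N is above the 9 N spring force and rising, so the plunger is at its stop. I'll hold there with a slight extra press.

Call:
{"op": "arm_command", "data": {
  "motion": [
    [0.001,0,0,0],
    [0.001,0,0,0],
    [0.001,0,0,0],
    [0.001,0,0,0],
    [0.001,0,0,0]
  ]
}}

```text
t: 12.62
position: [0.6482, 0.1026, 0.1041]
tool_rot: [-1.076, 1.29, 1.085]
force: [-3.6, -1.5, 12.8]
grip_width: 0.0001
```

Call:
{"op": "arm_command", "data": {
  "motion": [
    [-0.008,0,0,0],
    [-0.02,0,0,0],
    [-0.04,0,0,0],
    [-0.06,0,0,0],
    [-0.08,0,0,0]
  ]
}}

```text
t: 13.25
position: [0.6488, 0.1024, 0.1854]
tool_rot: [-1.076, 1.289, 1.085]
force: [0.3, -0.1, -0.0]
grip_width: 0.0002
```

```bash
python3 -c "
from h import *
plan(.665,.206,.18,80.3)
"
```

```text
shift [0.0056 0.002  0.1048] spin -0.3 | pos [0.6488 0.1024 0.1854] yaw 80.0 tilt 0.36 F [ 0.3 -0.1 -0. ] w 0.0002 t 13.25
```

Call:
{"op": "arm_command", "data": {
  "motion": [
    [0.001,0,0.02,0],
    [0.002,0.001,0.05,0],
    [0.004,0.002,0.08,0],
    [0.005,0.002,0.105,0],
    [0.005,0.002,0.105,0]
  ],
  "hand": 1
}}

```text
t: 13.88
position: [0.6646, 0.2099, 0.1799]
tool_rot: [-1.077, 1.287, 1.089]
force: [-0.1, -0.3, 1.0]
grip_width: 0.0853
```

```bash
python3 -c "
from h import *
w=get_image('wrist');cv2.imwrite('pics/w7.png',w['color'][100:400,130:530])
plan(.665,.206,.056,80.3)
print(spot_in('wrist','carton'))
"
```

```text
shift [ 0.124  -0.0014 -0.0017] spin -0.2 | pos [0.6647 0.2076 0.18  ] yaw 80.1 tilt 0.39 F [ 0.1 -1.4 -0.6] w 0.0857 t 13.93
[{'point': [0.658, 0.209, 0.0593], 'confidence': 0.77}]
```

View pics/w7.png

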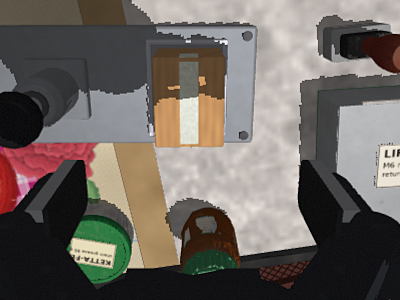

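The carton sits in the nest at crop columns 154–225 with its lower lid edge at row 147, and the jaws straddle it. I'll compute its centre along the jaw axis.

```bash
python3 -c "
from h import *
w=get_image('wrist')
s=get_state();Rt=R.from_rotvec(s['tool_rot']).as_matrix()
P=back(w,np.array([(154,147),(225,147)])+[130,100],.06);print(P,((P-s['position'])@Rt).round(4))
plan(.6645,.206,.056,80.3)
"
```

```text
[[0.69335707 0.17191421 0.06      ]
 [0.70238312 0.22289351 0.06      ]] [[ 0.1201 -0.0345 -0.028 ]
 [ 0.1201 -0.0345  0.0238]]
shift [ 0.1243 -0.0002  0.0006] spin -0.3 | pos [0.665  0.2053 0.1803] yaw 80.0 tilt 0.36 F [ 0.3 -0.4 -0.5] w 0.0856 t 14.03
```

Call:
{"op": "arm_command", "data": {
  "motion": [
    [0.03,-0.001,-0.001,0],
    [0.06,-0.001,-0.0015,0],
    [0.09,-0.001,-0.0015,0],
    [0.114,-0.001,-0.0015,0],
    [0.123,-0.001,-0.0015,0]
  ]
}}

```text
t: 14.65
position: [0.6645, 0.2021, 0.0559]
tool_rot: [-1.075, 1.294, 1.084]
force: [-0.1, -0.1, 0.8]
grip_width: 0.0853
```

Call:
{"op": "arm_command", "data": {
  "motion": [
    [0,0,0,0],
    [0,0,0,0],
    [0,0,0,0],
    [0,0,0,0],
    [0,0,0,0]
  ],
  "hand": -1
}}

```text
t: 15.28
position: [0.6652, 0.2026, 0.0573]
tool_rot: [-1.075, 1.292, 1.083]
force: [0.2, 1.8, 6.6]
grip_width: 0.0492
```

```bash
python3 -c "
from h import *
plan(.665,.206,.24,80.3)
"
```

```text
shift [-0.1827  0.002   0.0033] spin -0.4 | pos [0.6652 0.2026 0.0573] yaw 79.9 tilt 0.35 F [0.2 1.8 6.6] w 0.0492 t 15.28
```

Call:
{"op": "arm_command", "data": {
  "motion": [
    [-0.01,0,0,0],
    [-0.035,0,0,0],
    [-0.08,0,0,0],
    [-0.13,0,0,0],
    [-0.175,0,0,0]
  ]
}}

```text
t: 15.9
position: [0.6662, 0.202, 0.2348]
tool_rot: [-1.075, 1.291, 1.082]
force: [-0.3, 0.4, -0.5]
grip_width: 0.049
```

```bash
python3 -c "
from h import *
w=get_image('wrist');cv2.imwrite('pics/w8.png',w['color'])
plan(.4664,.0296,.232,73.8)
c=w['color'][150:400,180:480]
# tape/lid: segment brown+white region rows
h=cv2.cvtColor(w['color'],cv2.COLOR_BGR2HSV)
m=((h[...,0]>8)&(h[...,0]<20)&(h[...,1]>90)).astype(np.uint8)
n,l,st,ce=cv2.connectedComponentsWithStats(m);i=np.argsort(-st[1:,4])[:6]+1;print(st[i])
for r in range(200,400,15):
  x=np.where(m[r])[0];x=x[(x>180)&(x<480)];print(r,x[:1],x[-1:],len(x))
print(spot_in('top','plunger_top')[:1])
"
```

```text
shift [ 0.0082  0.1685 -0.2061] spin 6.1 | pos [0.6685 0.2028 0.2412] yaw 79.9 tilt 0.24 F [2.  1.  3.9] w 0.0488 t 15.95
[[  251   180   142   187 18846]
 [  210     0    64   117  4422]
 [   23     0    93    22  1180]
 [    3   188    35    37   757]
 [   27   241    31    41   682]
 [   48   296    28    32   490]]
200 [258] [386] 93
215 [251] [392] 142
230 [252] [391] 102
245 [253] [391] 102
260 [254] [390] 100
275 [255] [389] 98
290 [256] [388] 97
305 [257] [387] 96
320 [258] [387] 95
335 [259] [386] 94
350 [260] [386] 93
365 [261] [386] 125
380 [] [] 0
395 [] [] 0
[{'point': [0.4702, 0.3705, 0.0045], 'confidence': 0.7}]
```

```bash
cat >> h.py <<'E'
def held(off=.0027):
    w=get_image('wrist');s=get_state();Rt=R.from_rotvec(s['tool_rot']).as_matrix()
    h=cv2.cvtColor(w['color'],cv2.COLOR_BGR2HSV);m=((h[...,0]>8)&(h[...,0]<20)&(h[...,1]>90))
    m[:,:180]=0;m[:,480:]=0
    rows=[r for r in range(150,400) if m[r].sum()>80];
    E=[(np.where(m[r])[0][[0,-1]]) for r in rows];wd=[e[1]-e[0] for e in E]
    a=int(np.argmax(wd));b=len(rows)-1
    px=np.array([(E[a][0],rows[a]),(E[a][1]+1,rows[a]),(E[b][1]+1,rows[b]+1),(E[b][0],rows[b]+1)])
    P=back(w,px,s['position'][2]+off);q=(P-s['position'])@Rt
    print('lid px',px.tolist(),'tool yz',q[:,1:].round(4).tolist(),'centre',q.mean(0).round(4))
    return w
E
python3 -c "
from h import *
held();plan(.4664,.0296,.232,73.8)"
```

```text
lid px [[205, 264], [391, 264], [384, 367], [262, 367]] tool yz [[0.0109, -0.0441], [0.0107, 0.0254], [-0.036, 0.025], [-0.0357, -0.0251]] centre [-0.0027 -0.0125 -0.0047]
shift [ 0.0036  0.1674 -0.2055] spin 6.1 | pos [0.6674 0.2024 0.2358] yaw 79.9 tilt 0.15 F [ 0.3  0.  -2.1] w 0.0485 t 16.05
```

Call:
{"op": "arm_command", "data": {
  "motion": [
    [0,0.012,-0.015,0],
    [0,0.035,-0.043,1],
    [0,0.065,-0.08,2],
    [0,0.095,-0.117,3.5],
    [0,0.118,-0.146,4.5]
  ]
}}

```text
t: 16.68
position: [0.523, 0.0778, 0.2347]
tool_rot: [-1.016, 1.322, 1.021]
force: [0.7, 0.1, -0.9]
grip_width: 0.0487
```

```bash
python3 -c "
from h import *
plan(.4637,.0304,.225,73.8)"
```

```text
shift [ 0.0099  0.0453 -0.0609] spin 1.5 | pos [0.523  0.0778 0.2347] yaw 75.3 tilt 0.22 F [ 0.7  0.1 -0.9] w 0.0487 t 16.68
```

Call:
{"op": "arm_command", "data": {
  "motion": [
    [0.002,0.018,-0.024,0.5],
    [0.005,0.033,-0.045,1],
    [0.008,0.042,-0.057,1.5],
    [0.01,0.045,-0.061,1.5],
    [0.01,0.045,-0.061,1.5]
  ]
}}

```text
t: 17.3
position: [0.4643, 0.0305, 0.2247]
tool_rot: [-0.996, 1.332, 1.002]
force: [0.0, -0.6, -0.8]
grip_width: 0.0491
```

```bash
python3 -c "
from h import *
t=get_image('top')
f=lambda q,s,o:(np.array(q)+.5)/s-.5+o
print(rect(t,f([(203,60),(302,93),(245,312),(140,278)],6,(355,230)),.152))
print('floor left',back(t,f([(133,78),(68,312)],6,(355,230)),.006))
w=held()
def box(c,yaw,lx,ly,z):
    a=np.radians(yaw);r=np.array([[np.cos(a),-np.sin(a)],[np.sin(a),np.cos(a)]])
    p=np.array([[1,1],[1,-1],[-1,-1],[-1,1]])*[lx/2,ly/2]@r.T+c
    return np.c_[p,[z]*4]
o=w['color'].copy()
for b in(box((.4664,.0296),-16.2,.082,.038,.152),box((.4664,.0296),-16.2,.096,.064,.006)):
    cv2.polylines(o,[proj(w,b).round().astype(int)],True,(0,0,255),1)
s=get_image('scene');o2=s['color'].copy()
for b in(box((.4664,.0296),-16.2,.082,.038,.152),box((.4664,.0296),-16.2,.066,.05,.098)):
    cv2.polylines(o2,[(proj(s,b)*8+4).round().astype(int)],True,(0,0,255),1,cv2.LINE_AA,3)
o2=cv2.resize(o2[90:190,290:400],None,fx=3.6,fy=3.6,interpolation=cv2.INTER_CUBIC)
t2=cv2.resize(t['color'][215:300,340:430],None,fx=4,fy=4,interpolation=cv2.INTER_CUBIC)
C=np.zeros((600,800,3),np.uint8);C[:240,:396]=0
C[:o2.shape[0],:o2.shape[1]]=o2;C[:340,400:760]=t2
x=o[160:400,150:500];C[360:600,:350]=x
cv2.imwrite('pics/w9.png',C)
plan(.4637,.0304,.225,73.8)"
```

```text
(array([0.4664, 0.0302]), 'len', array([0.036, 0.079, 0.038, 0.08 ]), 'ang01', np.float64(-107.1), 'ang12', np.float64(164.4))
floor left [[0.52052178 0.04696525 0.006     ]
 [0.42760539 0.07246438 0.006     ]]
lid px [[184, 179], [467, 179], [384, 367], [262, 367]] tool yz [[0.0451, -0.0481], [0.045, 0.0481], [-0.0321, 0.0235], [-0.032, -0.0253]] centre [-0.0027  0.0065 -0.0005]
shift [-0.0002  0.0009 -0.0006] spin 0.0 | pos [0.4647 0.0308 0.2248] yaw 73.8 tilt 0.2 F [ 0.3  0.1 -1.1] w 0.0488 t 17.45
```

View pics/w9.png

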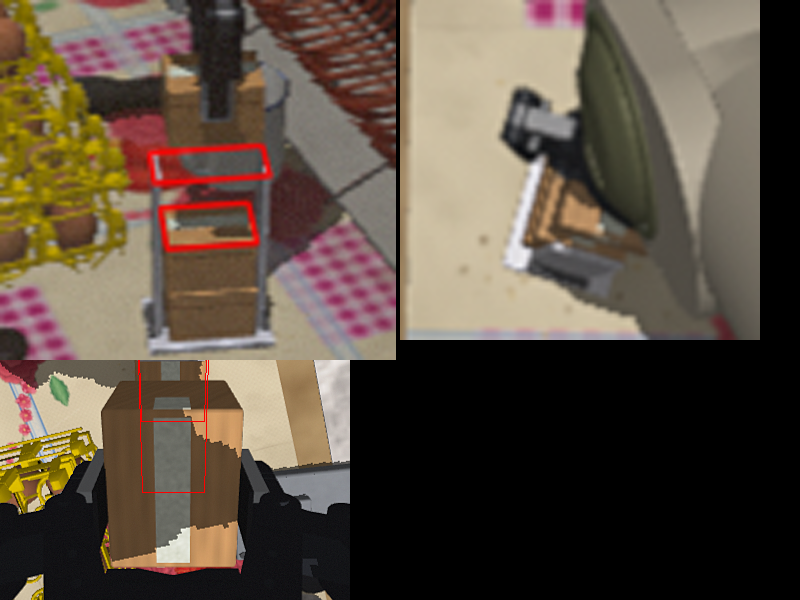

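The scene inset shows the predicted plate and lid outlines (red) lying on the rack, with the carton level above it. The carton is centred on the TCP to within about 1 mm. I'll correct by about 3 mm and lower in stages, watching the force.

```bash
python3 -c "
from h import *
for i in range(3):
  get_image('wrist');plan(.4672,.0299,.185,74)"
```

```text
shift [ 0.0398 -0.0029 -0.0001] spin -0.2 | pos [0.4646 0.0307 0.2248] yaw 73.8 tilt 0.21 F [ 0.  -1.  -0.9] w 0.0493 t 17.5
shift [ 0.0399 -0.003  -0.    ] spin -0.2 | pos [0.4645 0.0307 0.2249] yaw 73.8 tilt 0.21 F [-0.2 -0.6 -0.1] w 0.0491 t 17.55
shift [ 0.0398 -0.0031  0.0001] spin -0.2 | pos [0.4644 0.0306 0.2249] yaw 73.8 tilt 0.21 F [ 0.3 -0.1 -0.5] w 0.0486 t 17.6
```

Call:
{"op": "arm_command", "data": {
  "motion": [
    [0.002,-0.003,0,0],
    [0.01,-0.003,0,0],
    [0.02,-0.003,0,0],
    [0.03,-0.003,0,0],
    [0.038,-0.003,0,0]
  ]
}}

```text
t: 18.23
position: [0.4668, 0.0297, 0.1859]
tool_rot: [-0.996, 1.332, 1.002]
force: [0.1, -0.5, 0.7]
grip_width: 0.0489
```

```bash
python3 -c "
from h import *
get_image('wrist');plan(.4672,.0299,.1413,74)"
```

```text
shift [ 0.0439 -0.0008  0.0003] spin -0.2 | pos [0.4666 0.0297 0.1852] yaw 73.8 tilt 0.31 F [-0.3 -0.3 -1.8] w 0.0487 t 18.27
```

Call:
{"op": "arm_command", "data": {
  "motion": [
    [0.006,-0.0005,0,0],
    [0.014,-0.0005,0,0],
    [0.022,-0.0005,0,0],
    [0.03,-0.0005,0,0],
    [0.036,-0.0005,0,0]
  ]
}}

```text
t: 18.9
position: [0.4668, 0.0297, 0.1487]
tool_rot: [-0.996, 1.333, 1.003]
force: [-0.1, -0.2, -0.8]
grip_width: 0.0486
```

```bash
python3 -c "
from h import *
w=get_image('wrist');plan(.4672,.0299,.1413,74)
g=cv2.cvtColor(w['color'],cv2.COLOR_BGR2GRAY);print(spot_in('wrist','rack'),spot_in('scene','carton'))"
```

```text
shift [ 0.0069 -0.0006  0.0004] spin -0.2 | pos [0.4666 0.0297 0.1482] yaw 73.8 tilt 0.36 F [-0.3 -0.7 -1.7] w 0.0492 t 18.95
[{'point': [0.4274, 0.0393, 0.1183], 'confidence': 0.65}] [{'point': [0.4774, 0.0511, 0.2073], 'confidence': 0.85}]
```

No side contact. I'll lower the last few millimetres slowly.

Call:
{"op": "arm_command", "data": {
  "motion": [
    [0.001,0,0,0],
    [0.0025,0,0,0],
    [0.004,0,0,0],
    [0.0055,0,0,0],
    [0.0068,0,0,0]
  ]
}}

```text
t: 19.68
position: [0.4666, 0.0296, 0.142]
tool_rot: [-0.996, 1.334, 1.003]
force: [-0.4, -0.3, 0.5]
grip_width: 0.0489
```

```bash
python3 -c "
from h import *
plan(.4672,.0299,.1413,74)"
```

```text
shift [ 0.0007 -0.0005  0.0004] spin -0.2 | pos [0.4666 0.0296 0.142 ] yaw 73.8 tilt 0.35 F [-0.4 -0.3  0.5] w 0.0489 t 19.68
```

Call:
{"op": "arm_command", "data": {
  "motion": [
    [0.0005,0,0,0],
    [0.001,0,0,0],
    [0.0015,0,0,0],
    [0.002,0,0,0],
    [0.002,0,0,0]
  ]
}}

```text
t: 20.3
position: [0.4667, 0.0296, 0.1411]
tool_rot: [-0.996, 1.333, 1.002]
force: [-3.0, -0.4, 16.8]
grip_width: 0.0488
```

```bash
python3 -c "
from h import *
plan(.4672,.0299,.1413,74)"
```

```text
shift [-0.0002 -0.0004  0.0004] spin -0.2 | pos [0.4667 0.0296 0.1411] yaw 73.8 tilt 0.29 F [-3.  -0.4 16.8] w 0.0488 t 20.3
```

Contact at the expected height (0.1411 against 0.1413). Releasing and retreating straight up.

Call:
{"op": "arm_command", "data": {
  "motion": [
    [-0.0005,0,0,0],
    [-0.0005,0,0,0],
    [-0.0005,0,0,0],
    [-0.0005,0,0,0],
    [-0.0005,0,0,0]
  ],
  "hand": 1
}}

```text
t: 20.92
position: [0.4667, 0.0296, 0.1415]
tool_rot: [-0.996, 1.333, 1.003]
force: [-0.2, 0.3, -0.8]
grip_width: 0.0856
```

Call:
{"op": "arm_command", "data": {
  "motion": [
    [-0.01,0,0,0],
    [-0.04,0,0,0],
    [-0.08,0,0,0],
    [-0.12,0,0,0],
    [-0.15,0,0,0]
  ]
}}

```text
t: 21.55
position: [0.4675, 0.0294, 0.2939]
tool_rot: [-0.997, 1.332, 1.002]
force: [0.2, 0.3, 0.6]
grip_width: 0.0854
```

Call:
{"op": "arm_command", "data": {
  "motion": [
    [0,-0.03,0.03,0],
    [0,-0.06,0.07,0],
    [0,-0.09,0.11,0],
    [0,-0.12,0.15,0],
    [0,-0.13,0.18,0]
  ]
}}

```text
t: 22.18
position: [0.644, 0.1671, 0.2938]
tool_rot: [-0.996, 1.331, 1.001]
force: [-0.4, -0.7, 0.7]
grip_width: 0.0852
```

Run:
```python
from h import *
plan(.4672,.0299,.1413,74)
for n in("top","scene"):
    im=get_image(n);c=im["color"]
    for l in("carton","plunger_top","stamp","tin","tally"):
        print(n,l,[(np.round(d["point"],3).tolist(),round(d["confidence"],2)) for d in spot_in(n,l)][:3])
    if n=="top":
        # brown+tape lid at z=.144
        h=cv2.cvtColor(c,cv2.COLOR_BGR2HSV);p=proj(im,[.4664,.03,.144])[0].round().astype(int);print(p)
        m=(((h[...,0]>8)&(h[...,0]<20)&(h[...,1]>85)&(h[...,2]>120))).astype(np.uint8)
        k=np.zeros_like(m);cv2.circle(k,tuple(int(v) for v in p),26,1,-1);m&=k
        m=cv2.morphologyEx(m,cv2.MORPH_CLOSE,np.ones((9,9),np.uint8))
        q=np.argwhere(m)[:,::-1].astype(np.float32);r=cv2.minAreaRect(q);b=cv2.boxPoints(r)
        print(r,rect(im,b,.144))
```

```text
shift [ 0.1528  0.131  -0.1812] spin -0.2 | pos [0.644  0.1671 0.2938] yaw 73.8 tilt 0.19 F [-0.4 -0.7  0.7] w 0.0852 t 22.18
top carton []
top plunger_top []
top stamp [([0.646, 0.34, 0.032], 0.84)]
top tin []
top tally [([0.65, 0.196, 0.012], 0.7), ([0.363, 0.158, 0.024], 0.64)]
[391 261]
((374.9705810546875, 271.11767578125), (6.305926322937012, 7.518604278564453), 14.03624439239502) (array([0.4439, 0.0644]), 'len', array([0.016, 0.013, 0.016, 0.013]), 'ang01', np.float64(-14.0), 'ang12', np.float64(-102.8))
scene carton [([0.659, 0.165, 0.012], 0.46), ([0.474, 0.051, 0.077], 0.32)]
scene plunger_top [([0.649, 0.106, 0.097], 0.46)]
scene stamp [([0.657, 0.354, 0.036], 0.82)]
scene tin [([0.795, 0.1, 0.031], 0.85), ([0.656, 0.354, 0.037], 0.32)]
scene tally [([0.66, 0.163, 0.014], 0.63), ([0.649, 0.105, 0.1], 0.54), ([0.374, 0.168, 0.023], 0.46)]
```

The arm blocks the top camera. I'll step aside for the last check; the plunger reads as up and the bystanders as unmoved.

Call:
{"op": "arm_command", "data": {
  "motion": [
    [0,0.01,0.05,0],
    [0,0.02,0.1,0],
    [0,0.03,0.15,0],
    [0,0.04,0.21,0],
    [0,0.05,0.26,0]
  ]
}}

```text
t: 23.4
position: [0.6667, 0.4314, 0.2941]
tool_rot: [-0.996, 1.331, 1.002]
force: [1.1, 0.0, -0.5]
grip_width: 0.0855
```

Run:
```python
from h import *
im=get_image("top");c=im["color"];cv2.imwrite("pics/end.png",c)
for l in("carton","plunger_top"):
    print(l,[(np.round(d["point"],3).tolist(),round(d["confidence"],2)) for d in spot_in("top",l)][:3])
h=cv2.cvtColor(c,cv2.COLOR_BGR2HSV);p=proj(im,[.4664,.03,.144])[0].round().astype(int)
m=(((h[...,0]>8)&(h[...,0]<20)&(h[...,1]>95))).astype(np.uint8)
k=np.zeros_like(m);cv2.circle(k,tuple(int(v) for v in p),28,1,-1);m&=k
x=p[0];print(p)
for r in range(p[1]-22,p[1]+24,3):print(r,''.join('#' if v else '.' for v in m[r,x-30:x+30]),h[r,x].tolist())
# tape: whitish inside lid
t=((h[...,1]<60)&(h[...,2]>150)&(h[...,0]>25)&(h[...,0]<80)).astype(np.uint8)&k
n,l,st,ce=cv2.connectedComponentsWithStats(t);i=1+np.argmax(st[1:,4]);print(st[i],ce[i],back(im,[ce[i]],.144))
r=cv2.minAreaRect(np.argwhere(l==i)[:,::-1].astype(np.float32));b=cv2.boxPoints(r);print(rect(im,b,.144))
```

```text
carton [([0.463, 0.031, 0.142], 0.95)]
plunger_top [([0.643, 0.097, 0.1], 0.67)]
[391 261]
239 ............................................................ [20, 54, 207]
242 ............................................................ [120, 10, 153]
245 ......................###########........................... [15, 116, 189]
248 ....................##########........#####................. [16, 73, 193]
251 .................############........########............... [23, 34, 205]
254 ................############........########................ [36, 19, 220]
257 ...............#############.......########................. [34, 18, 218]
260 ..............#############........########................. [34, 16, 221]
263 ..............############........########.................. [35, 15, 221]
266 .............############........########................... [36, 17, 220]
269 ............############........#########................... [32, 21, 216]
272 ...........############........#########.................... [19, 51, 207]
275 ..........######.....###..#...#########..................... [15, 111, 198]
278 ...............................#######...................... [12, 65, 78]
281 ............................................................ [140, 5, 149]
284 ............................................................ [130, 7, 106]
[386 247  11  27 135] [391.11111111 260.21481481] [[0.46746655 0.03037298 0.144     ]]
(array([0.4677, 0.0302]), 'len', array([0.057, 0.011, 0.057, 0.01 ]), 'ang01', np.float64(-15.5), 'ang12', np.float64(-104.1))
```

The carton is on the stack at (0.4675, 0.0303), at the right height and turned -15.5°. The rack measured (0.4664, 0.030) at -16°. Handing in.

```bash
python3 -c "
from station import *
print(job_done())"
```

```text
the job is handed in; nothing more can be done
None
```

The carton was dated and now sits on top of the two in the rack. I handed the job in at about 23 s of the 61 s allowed; it reports no verdict.

**What I did**
- **Nest:** I lifted the carton out of the cradle by its short ends, set it in the nest and let go.
- **Plunger:** I pressed it with shut fingers to the stop. The fingertips were at 82 mm, 18 mm below its raised height, and the force peaked at about 17 N. I held it there for over 0.6 s and let it rise.
- **Rack:** I gripped the carton again by its long sides and lowered it onto the stack. Contact came at 0.1411 m, against 0.1413 m expected, with about 17 N.

**Last checks**
- **Stacked carton:** the tape on its lid puts it at (0.4675, 0.0303), about 1 mm from the rack centre I measured (0.4664, 0.030). It is turned −15.5°, against about −16° for the rack. The detector put its top at 0.142 m, against 0.144 m expected.
- **Surroundings:** the plunger reads 0.100 m, so it is up. The stamp, tin and counter were found where they started.
- **Clearance:** the arm ended clear of everything, with the gripper open.

**What disagreed or was not checked**
- **Held-carton offset:** before the rack, two estimates of how far off-centre the carton sat in the grip differed by about 4 mm. I recalculated it from the camera mounting, and the last check fits that value.
- **Lower cartons:** I did not measure the two lower cartons again after stacking; I relied on the contact height and the absence of side force.
- **Final picture:** my 12 views were used up, so the final picture was checked only by numbers.

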